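# Stow the square jar and lower the bin's lid

## Task

Put the square glass jar away in the empty rear compartment of the white bin: reach in under the half-open lid and set the jar down upright on the compartment floor, without dropping it, and let go of it while the lid is still open. Then lower the lid gently, without slamming, until it is fully closed. Leave the round jar and the metal bookend where they stand.

Things in the scene. Friction and masses are not known exactly. Their poses are not given: they have to be found in the camera images.
- bin: White plastic bin fixed to the counter, 200 (x) x 170 (y) x 65 mm high, walls and floor 4 mm. Origin: centre of its underside; z up, +x towards its hinge side (to the robot's left). A 4 mm divider, 30 mm high, runs along y at x = 0; the front part (x < 0) holds three purple markers fixed along y (tops at 23 mm), the rear one (x 2 to 96 mm, y -81 to 81 mm) is empty.
- rear_floor (a point): Centre of the rear compartment's floor, on its upper surface, 4 mm above the counter; axes as the bin's.
- lid_hinge (a point): Middle of the hinge line, on the bin's far (+x) rim, 65 mm above the counter; fixed to the bin, axes as the bin's. The lid turns about its y axis.
- lid (a joint): Lid angle, rad: 0 closed, grows opening, stop at 1.3. At angle a the lid runs from the hinge along (-cos a, 0, sin a) in the bin's axes, so when open it leans over the rear compartment. A stiff hinge (0.4 N m) holds it where left. The lid is a 200 x 170 mm cover, 38 mm deep: top plate 4 mm, 3 mm skirts on four sides reaching down to the bin's rim; closed, its top is 103 mm above the counter.
- lid_lip (a point): Middle of the upper (outer) face of the lid's flat lip, which sticks out from the lower edge of its front skirt: 36 mm long, 80 wide, 4 thick. Moves with the lid: x runs along the lid towards the hinge, z out of its top; lies 218 mm from the hinge along the lid, 4 mm above its lower edge. The front skirt's outer face is 18 mm from here towards the hinge and rises 34 mm from the lip.
- square_jar: Glass jar with 50 x 50 mm square body 58 mm high and a round aluminium twist lid 44 mm across, 17 mm high, on top; 75 mm high in all, about 0.25 kg. Origin: centre of its underside; z up, x and y square to its faces.
- round_jar: Bystander: round glass jar, 54 mm across, body 58 mm high, same 44 mm aluminium twist lid, 75 mm high. Origin: centre of its underside, z up.
- bookend: Bystander: L-shaped steel bookend, base 90 (x) x 80 (y) x 3 mm, upright plate 110 mm high at its +x end. Origin: centre of its underside.

How it is judged:
By the outcome, as a careful person would: the job done as asked, in the order asked, and still so for the second after the job is handed in, with the robot touching nothing.
It also fails if it takes over 61 s, if anything falls off the work surface, if the arm or the gripper's body presses on something with over 40 N, if the wrist force passes 120 N, or if a joint passes its speed limit or range.

## Robot

A 7-joint arm with a two-finger parallel gripper is mounted at the origin on the work surface. World frame = base frame: x ahead of the robot, y to its left, z up, the work surface at z = 0. Lengths are in m, angles in rad, forces in N, time in s.
With the tool pointing down it reaches from about 0.425 to 0.925 m from the base axis. Payload 6.8 kg.
Tool frame: the origin (TCP) lies midway between the tips of the shut fingers; the grasp point (between the pads) lies 19 mm behind it; z points along the fingers, y is the line along which they close (so a half turn about z gives the same grasp; the last joint's range is limited). The gripper opens to 85 mm and grips with 20 to 120 N. Pads are 22 mm wide; open, the fingers measure 114 mm over their backs; the gripper's body (76 mm by 85 mm) begins 54 mm behind the grasp point. The pads swing forward as they close: fully open they stand 13 mm farther back than shut.
Start: joints at [1.097, 0.477, 0.022, 1.555, -0.011, 1.109, -0.083], TCP at [0.241, -0.63, 0.231] pointing down, gripper open.
Joint ranges: [-2.96, 2.96], [-0.34, 2.1], [-1.41, 1.46], [0.24, 2.44], [-1.37, 4.51], [0.17, 1.92], [-2.96, 2.96]. Speed limits (rad/s): [2.39, 2.39, 3.14, 3.14, 3.14, 3.14, 3.14].

## Interface

Orientations are given as a unit quaternion [w, x, y, z].
In Python, from station import bot gives the robot as it stands.
- The arm moves only by the tool jog_arm, never from a script. Its argument "rows" is a list of rows, each an object of numbers: "fingers": the finger opening in mm, from 0 to 85.4; "x", "y", "z": the shift along the tool's x, y, z in mm; "ax", "ay", "az": the turn, a rotation vector about the tool's x, y, z in degrees. A call has exactly 8 rows; each row shifts and turns the commanded pose from where the row before left it, along the tool's axes as they then stand; what a row does not reach is not made up. A row lasts 1/10 s, in which the tool goes at most 50 mm and 8.59 degrees, less where a joint would pass 70% of its speed; a pose out of reach is approached as far as the arm can. A call with a gripper value outside its range is refused whole. The fingers move at their own pace and stop on an object; "force" is the grip in N (left out, the last holds). Time passes only in rows, so rows that do not move let the fingers close, or fill a call up. It gives the time, the measured TCP pose, the force, the opening and the grip force at its end, in the units of the state.
- bot.get_obs(): the state, without advancing time (a new reading comes with each control period).
- bot.read_camera(name): name is "side" or "top" or "wrist"; returns a dict with "pixels" (480x640x3 uint8, red, green, blue), "vertical_fov" (degrees; the focal length in pixels is half the picture's height over the tangent of half this angle, whatever the lens; pixels are square), "cx", "cy" (the principal point, pixels), "world_from_camera" (4x4, takes a point from camera to world coordinates). Camera axes: x right, y down, z forward; pixel columns grow to the right and rows downward; lengths in m; the calibration is good to about 2 mm. A picture is of the moment at which its call begins. There is no depth.
- bot.hand_in(): hands the job in; it is judged then, once.
The state is a dict: "t": time; "q": joint angles; "joint_vel": joint speeds; "joint_torque": joint torques, N m; "eef_pos": TCP position; "tool_rot": TCP orientation; "contact_force": force on the tool from outside, world axes, zero at the start; "torque": the same for the moment, N m; "gripper_width": opening from 0.0 (shut) to 1.0 (fully open); "grasp_force": force on a finger pad.
Only numpy, scipy, OpenCV 4.12 (cv2) and the standard library are available. Lean on these libraries where they do the work, as an engineer would, in place of code of your own. Each camera call takes 0.05 s, during which the arm holds its last target. There are 200 camera calls.

## Working session

There is one attempt and no reset: what is moved stays moved. The work goes in short steps, Python scripts to look and compute and a tool call to move; the robot and the scene stay as the last step left them, time stands still between calls to the robot, and variables do not carry over. Pictures are saved under pics/ and viewed, at most 11 in all, crops included, and the job is handed in when it is done.

Besides the shell and the picture viewer there is one more tool, called after "Call:" in YAML: its name, and indented under it one key for each argument. jog_arm: Moves the arm, as the interface text tells. Its arguments: {"type":"object","properties":{"rows":{"type":"array","items":{"type":"object","properties":{"fingers":{"type":"number"},"x":{"type":"number"},"y":{"type":"number"},"z":{"type":"number"},"ax":{"type":"number"},"ay":{"type":"number"},"az":{"type":"number"}}}},"force":{"type":"number"}},"required":["rows"]}

```bash
mkdir -p pics; ls
cat > h.py <<'E'
import numpy as np,cv2
from station import bot
def cam(n,save=None):
    c=bot.read_camera(n)
    if save: cv2.imwrite('pics/'+save,c['pixels'][:,:,::-1])
    return c
def ray(c,u,v):
    f=240/np.tan(np.radians(c['vertical_fov'])/2);T=np.array(c['world_from_camera'])
    d=T[:3,:3]@np.array([(u-c['cx'])/f,(v-c['cy'])/f,1]);return T[:3,3],d
def onz(c,u,v,z):
    o,d=ray(c,u,v);return o+d*(z-o[2])/d[2]
def proj(c,p):
    f=240/np.tan(np.radians(c['vertical_fov'])/2);T=np.array(c['world_from_camera'])
    q=T[:3,:3].T@(np.array(p)-T[:3,3]);return q[:2]/q[2]*f+[c['cx'],c['cy']]
E
python3 - <<'E'
from h import *
import pickle
np.set_printoptions(precision=3,suppress=True)
o=bot.get_obs();print(o)
a={n:cam(n,n+'0.png') for n in('side','top')}
pickle.dump(a,open('c0.pkl','wb'))
for n in a: print(n,a[n]['vertical_fov'],a[n]['cx'],a[n]['cy'],np.array(a[n]['world_from_camera']))
E
```

```text
pics
{'t': 0.0, 'q': array([ 1.097,  0.478,  0.022,  1.556, -0.012,  1.109, -0.083]), 'joint_vel': array([ 0.001, -0.002, -0.003,  0.   , -0.001,  0.001,  0.   ]), 'joint_torque': array([ -0.001, -59.645,   1.608, -28.12 ,   0.012,   0.009,   0.   ]), 'eef_pos': array([ 0.241, -0.63 ,  0.23 ]), 'tool_rot': array([-0.001,  0.983,  0.182, -0.   ]), 'contact_force': array([0.207, 0.186, 0.352]), 'torque': array([-0.027, -0.039,  0.019]), 'grasp_force': 0.0, 'gripper_width': 0.9965447934222141}
side 48.698962002979805 313.7030988337404 228.5465352212796 [[ 0.002 -0.872  0.489  0.089]
 [-1.    -0.     0.004  0.013]
 [-0.003 -0.489 -0.872  0.878]
 [ 0.     0.     0.     1.   ]]
top 51.29329253879898 319.8944766613946 235.49752054342855 [[ 0.006 -0.997  0.071  0.455]
 [-0.999 -0.004  0.031  0.018]
 [-0.031 -0.071 -0.997  1.091]
 [ 0.     0.     0.     1.   ]]
```

View pics/top0.png

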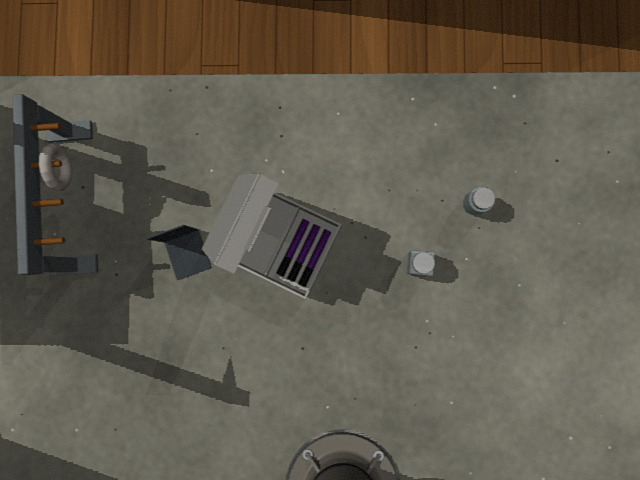

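View pics/side0.png

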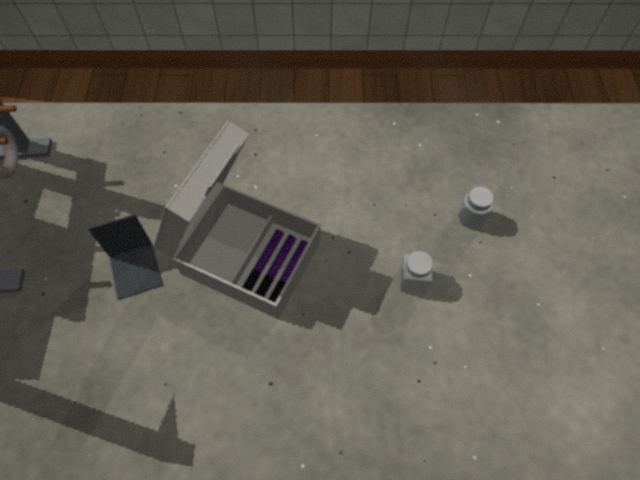

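The top view shows the square jar's lid at about (423,263), the round jar at (482,200), and the bin centred near (285,245) with its hinge up-left. The side view shows the open bin rim, with corners near (277,303), (320,227) and (178,262), and the lid edge from (167,210) to (240,128). I'll zoom in on both.

Run:
```python
import cv2,numpy as np
s=cv2.imread('pics/side0.png');t=cv2.imread('pics/top0.png')
r=lambda im,x,y,w,h,k:cv2.resize(im[y:y+h,x:x+w],None,fx=k,fy=k,interpolation=cv2.INTER_CUBIC)
out=np.zeros((600,800,3),np.uint8)
a=r(s,145,110,200,200,2);out[:400,:400]=a      # side: px=145+u/2
b=r(t,190,150,200,200,2);out[:400,400:]=b   # top: 190+(u-400)/2
out[400:,:200]=r(s,390,240,50,50,4); out[400:,200:400]=r(t,400,240,50,50,4)
out[400:,400:600]=r(s,455,180,50,50,4)
cv2.imwrite('pics/z1.png',cv2.convertScaleAbs(out,alpha=1.6))
```

```text
(no output)
```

View pics/z1.png

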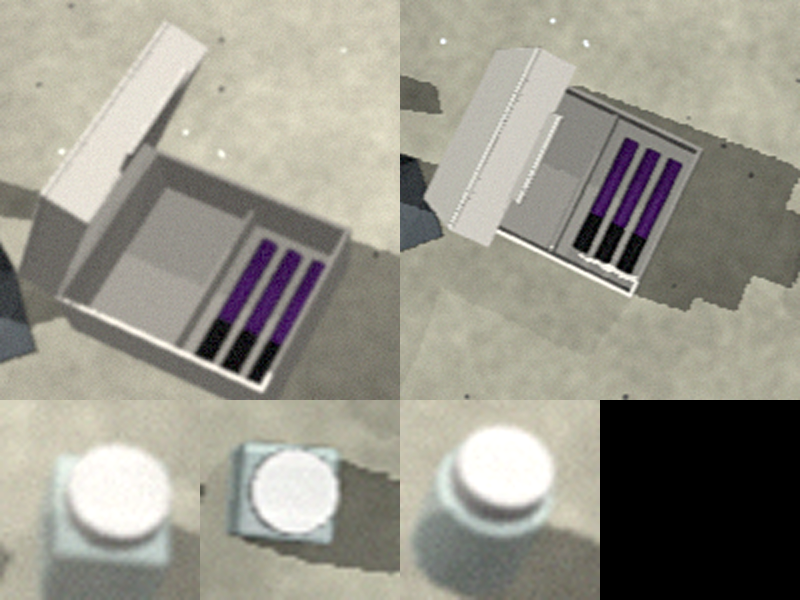

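Run:
```python
from h import *
import pickle
from scipy.optimize import least_squares
np.set_printoptions(precision=4,suppress=True)
a=pickle.load(open('c0.pkl','rb'));S,T=a['side'],a['top']
obs=[(S,(320,224),'r',(-.1,-.085)),(S,(278,305),'r',(-.1,.085)),(S,(175,258.5),'r',(.1,.085)),(S,(221,183),'r',(.1,-.085)),
(T,(341,225),'r',(-.1,-.085)),(T,(307,298),'r',(-.1,.085)),
(T,(277.5,182.5),'l',-.085),(T,(235,272.5),'l',.085),(S,(248.5,134),'l',-.085),(S,(190,221),'l',.085)]
def P(x,k,w):
    if k=='r': p=[*w,.065]
    else: p=[.1-.2*np.cos(x[3]),w,.065+.2*np.sin(x[3])]
    c,s=np.cos(x[2]),np.sin(x[2]);return np.array([x[0]+c*p[0]-s*p[1],x[1]+s*p[0]+c*p[1],p[2]])
# near side y sign: bin y axis
best=None
for th in (1.1,):
    for sg in (1,-1):
        f=lambda x:np.concatenate([proj(c,P(x,k,(w[0],sg*w[1]) if k=='r' else sg*w))-uv for c,uv,k,w in obs])
        r=least_squares(f,[.45,.05,th,.8]);print(sg,r.cost,r.x,r.fun.reshape(-1,2).tolist() if r.cost<100 else '')
def two(p,q):
    (o1,d1),(o2,d2)=ray(S,*p),ray(T,*q);A=np.stack([d1,-d2],1);t=np.linalg.lstsq(A,o2-o1,rcond=None)[0];return o1+t[0]*d1,o2+t[1]*d2
print('sq',onz(S,420,262.5,.075),onz(T,423.75,262.75,.075),two((420,262.5),(423.75,262.75)))
u=[(240,443),(338,447),(332,542),(235,540)]
for x,y in u: print(onz(T,(x-200)/4+400,(y-400)/4+240,.058))
print('round',onz(S,455+26,180+16.5,.075),onz(T,482.5,199,.075))
```

```text
1 11.035307711195776 [0.5196 0.1303 1.1376 1.1729] [[0.7263072483955284, -0.5458946698231557], [-0.7529990711428809, 0.7901789456683446], [-2.4596656820409635, 0.717512197253086], [1.2027379660809174, 0.9621630278468842], [1.4183766532099185, -2.2340716848235616], [0.19951823552514725, -0.11111417678750968], [1.2651622948584418, -0.3790176835301793], [0.5193741410476775, 0.05233298959598187], [-0.4057841016622774, -0.6666486845642225], [-0.9855351373718122, 0.6814873571868816]]
-1 31694.00540416089 [0.4996 0.1042 3.8756 0.5817] 
sq [ 0.4737 -0.162   0.075 ] [ 0.4733 -0.1602  0.075 ] (array([ 0.4731, -0.1617,  0.0762]), array([ 0.4733, -0.16  ,  0.0759]))
[ 0.4981 -0.1352  0.058 ]
[ 0.4963 -0.1853  0.058 ]
[ 0.4477 -0.1817  0.058 ]
[ 0.4484 -0.1324  0.058 ]
round [ 0.6049 -0.284   0.075 ] [ 0.6031 -0.2797  0.075 ]
```

```bash
cat >> h.py <<'E'
from scipy.spatial.transform import Rotation as R
np.set_printoptions(precision=4,suppress=True)
BIN=(np.array([.5196,.1303]),1.1376)
def b2w(x,y,z):
    c,s=np.cos(BIN[1]),np.sin(BIN[1]);return np.array([BIN[0][0]+c*x-s*y,BIN[0][1]+s*x+c*y,z])
def rot(head,tilt):  # tool x heading (deg), z tilted towards it
    h=np.radians(head);X=np.array([np.cos(h),np.sin(h),0]);Z=np.array([0,0,-1.]);Y=np.cross(Z,X)
    return R.from_matrix(np.stack([X,Y,Z],1))*R.from_euler('y',tilt,degrees=True)
def rel(p,head,tilt):
    o=bot.get_obs();q=o['tool_rot'];C=R.from_quat([q[1],q[2],q[3],q[0]]);G=rot(head,tilt)
    print('d tool mm now',C.inv().apply(np.array(p)-o['eef_pos'])*1e3,'in goal axes',G.inv().apply(np.array(p)-o['eef_pos'])*1e3,'rotvec',(C.inv()*G).as_rotvec(degrees=True),'F',o['contact_force'],'t',o['t'])
E
python3 - <<'E'
from h import *
rel([.471,-.213,.2],87,0)
E
```

```text
d tool mm now [ 363.6696 -307.0329   30.874 ] in goal axes [428.3002 207.6339  30.4153] rotvec [ -0.087   -0.0479 -66.0415] F [-0.2785  0.1568  0.366 ] t 0.1
```

Call:
jog_arm:
  rows:
    - {"x":20,"y":-17,"z":0,"fingers":85}
    - {"x":36,"y":-30,"z":0}
    - {"x":36,"y":-30}
    - {"x":36,"y":-30}
    - {"x":36,"y":-30}
    - {"x":36,"y":-30}
    - {"x":36,"y":-30}
    - {"x":36,"y":-30}

```text
invalid input
```

Call:
jog_arm:
  rows:
    - {"x":36,"y":-30}
    - {"x":36,"y":-30}
    - {"x":20,"y":-19,"az":-8}
    - {"az":-8.4}
    - {"az":-8.4}
    - {"az":-8.4}
    - {"az":-8.4}
    - {"az":-8.4}

```text
invalid input
```

Call:
jog_arm:
  rows:
    - {"az":-8}
    - {"az":-8}
    - {"ay":8}
    - {"ay":8}
    - {"ay":8}
    - {"ay":8}
    - {"ay":8}
    - {"ay":0}

```text
invalid input
```

Run:
```python
from h import *
rel([.471,-.213,.102],87,40)
c=cam('wrist','w1.png')
print(bot.get_obs()['q'])
for p in [(.4735,-.161,.075)]+[(*( np.array([.4735,-.161])+R.from_euler('z',-3,degrees=True).as_matrix()[:2,:2]@np.array(k)),.058) for k in ([.025,.025],[-.025,.025],[-.025,-.025],[.025,-.025])]: print(proj(c,p))
```

```text
d tool mm now [ 363.6812 -306.8727  128.8739] in goal axes [245.5532 207.6339 373.6779] rotvec [ 22.9242  35.3544 -63.2428] F [-0.2785  0.1568  0.366 ] t 0.1
[ 1.0969  0.4776  0.0224  1.5562 -0.0115  1.1093 -0.0831]
[-339.3314 -469.2508]
[-341.0785 -512.4436]
[-332.4408 -390.3448]
[-239.6711 -341.2746]
[-241.8356 -456.51  ]
```

View pics/w1.png

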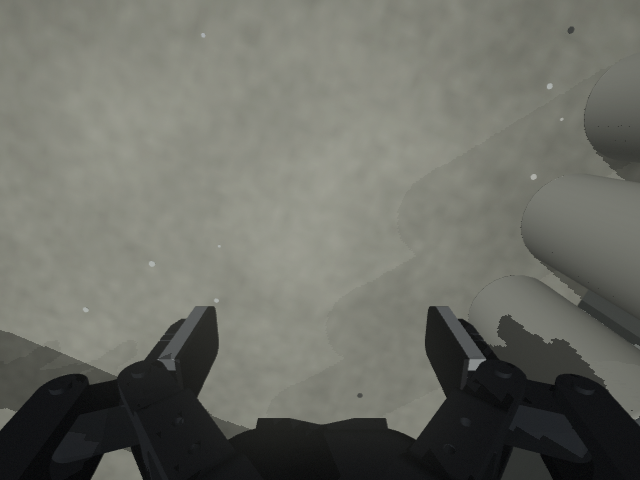

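The moves were refused, so the arm hasn't moved and this wrist picture shows only the open fingers, at (200,330) and (450,330), over bare counter. I'll retry with every field filled in.

Call:
jog_arm:
  rows:
    - {"x":20,"y":-17,"z":0,"ax":0,"ay":0,"az":0,"fingers":85}
    - {"x":36,"y":-30,"z":0,"ax":0,"ay":0,"az":0,"fingers":85}
    - {"x":36,"y":-30,"z":0,"ax":0,"ay":0,"az":0,"fingers":85}
    - {"x":36,"y":-30,"z":0,"ax":0,"ay":0,"az":0,"fingers":85}
    - {"x":36,"y":-30,"z":0,"ax":0,"ay":0,"az":0,"fingers":85}
    - {"x":36,"y":-30,"z":0,"ax":0,"ay":0,"az":0,"fingers":85}
    - {"x":36,"y":-30,"z":0,"ax":0,"ay":0,"az":0,"fingers":85}
    - {"x":36,"y":-30,"z":0,"ax":0,"ay":0,"az":0,"fingers":85}

```text
t: 0.95
eef_pos: [0.4147, -0.3193, 0.2313]
tool_rot: [0.0, 0.983, 0.182, -0.0]
contact_force: [1.2, -0.2, 0.7]
gripper_width: 0.993
grasp_force: 0.0
```

Call:
jog_arm:
  rows:
    - {"x":36,"y":-30,"z":0,"ax":0,"ay":0,"az":-8,"fingers":85}
    - {"x":0,"y":0,"z":0,"ax":0,"ay":0,"az":-8.3,"fingers":85}
    - {"x":0,"y":0,"z":0,"ax":0,"ay":0,"az":-8.3,"fingers":85}
    - {"x":0,"y":0,"z":0,"ax":0,"ay":0,"az":-8.3,"fingers":85}
    - {"x":0,"y":0,"z":0,"ax":0,"ay":0,"az":-8.3,"fingers":85}
    - {"x":0,"y":0,"z":0,"ax":0,"ay":0,"az":-8.3,"fingers":85}
    - {"x":0,"y":0,"z":0,"ax":0,"ay":0,"az":-8.3,"fingers":85}
    - {"x":0,"y":0,"z":0,"ax":0,"ay":0,"az":-8.2,"fingers":85}

```text
t: 1.75
eef_pos: [0.4369, -0.2801, 0.2311]
tool_rot: [-0.0, 0.724, 0.69, -0.0]
contact_force: [0.3, -0.4, 0.9]
gripper_width: 0.994
grasp_force: 0.0
```

Call:
jog_arm:
  rows:
    - {"x":0,"y":0,"z":0,"ax":0,"ay":8,"az":0,"fingers":85}
    - {"x":0,"y":0,"z":0,"ax":0,"ay":8,"az":0,"fingers":85}
    - {"x":0,"y":0,"z":0,"ax":0,"ay":8,"az":0,"fingers":85}
    - {"x":0,"y":0,"z":0,"ax":0,"ay":8,"az":0,"fingers":85}
    - {"x":0,"y":0,"z":0,"ax":0,"ay":8,"az":0,"fingers":85}
    - {"x":0,"y":0,"z":0,"ax":0,"ay":0,"az":0,"fingers":85}
    - {"x":0,"y":0,"z":0,"ax":0,"ay":0,"az":0,"fingers":85}
    - {"x":0,"y":0,"z":0,"ax":0,"ay":0,"az":0,"fingers":85}

```text
t: 2.55
eef_pos: [0.4378, -0.2789, 0.2321]
tool_rot: [-0.235, 0.681, 0.648, 0.248]
contact_force: [0.6, 0.4, 0.2]
gripper_width: 0.997
grasp_force: 0.0
```

Run:
```python
from h import *
rel([.471,-.213,.102],87,40)
c=cam('wrist','w2.png')
o=bot.get_obs();print(o['q'],o['eef_pos'])
q=o['tool_rot'];C=R.from_quat([q[1],q[2],q[3],q[0]]);T=np.array(c['world_from_camera']);print('cam in tool',C.inv().apply(T[:3,3]-o['eef_pos']))
for p in [(.4735,-.161,.075)]+[(*( np.array([.4735,-.161])+R.from_euler('z',-3,degrees=True).as_matrix()[:2,:2]@np.array(k)),.058) for k in ([.025,.025],[-.025,.025],[-.025,-.025],[.025,-.025])]: print(proj(c,p))
```

```text
d tool mm now [-31.6384  29.6508 143.1898] in goal axes [-31.8976  29.6968 143.1227] rotvec [-0.0067  0.1272  0.113 ] F [0.5672 0.3597 0.2388] t 2.55
[ 1.0139  0.5329 -0.3579  1.6711 -0.3794  1.4077  0.7613] [ 0.4379 -0.2788  0.2325]
cam in tool [ 0.0759  0.0011 -0.1425]
[350.2628 220.4555]
[372.1961 206.0417]
[324.4509 205.9581]
[324.5539 250.5558]
[374.8571 250.6388]
```

View pics/w2.png

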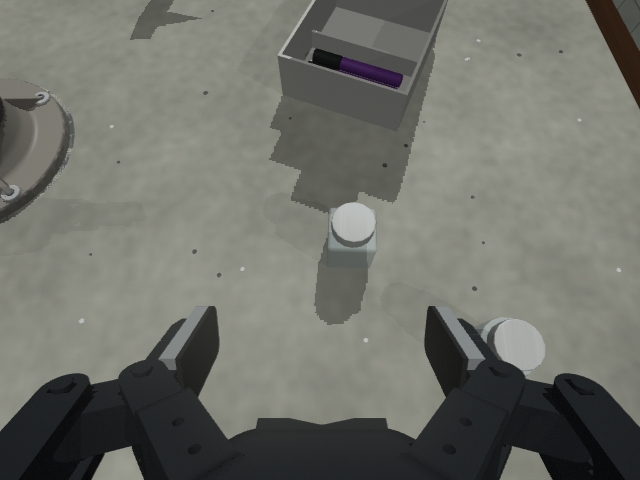

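The jar's lid is at (353,223) against a predicted (350,220), so the estimate holds to about 3 mm. The wrist camera sits on the +x side of the tool, which faces the bin lid, so I'll use 45° of tilt for more clearance.

Call:
jog_arm:
  rows:
    - {"x":0,"y":0,"z":0,"ax":0,"ay":5,"az":0,"fingers":85}
    - {"x":-13,"y":8,"z":35,"ax":0,"ay":0,"az":0,"fingers":85}
    - {"x":-13,"y":8,"z":35,"ax":0,"ay":0,"az":0,"fingers":85}
    - {"x":-13,"y":8,"z":35,"ax":0,"ay":0,"az":0,"fingers":85}
    - {"x":-13,"y":7,"z":35,"ax":0,"ay":0,"az":0,"fingers":85}
    - {"x":0,"y":0,"z":0,"ax":0,"ay":0,"az":0,"fingers":85}
    - {"x":0,"y":0,"z":0,"ax":0,"ay":0,"az":0,"fingers":85}
    - {"x":0,"y":0,"z":0,"ax":0,"ay":0,"az":0,"fingers":85}

```text
t: 3.4
eef_pos: [0.4722, -0.2212, 0.0976]
tool_rot: [-0.261, 0.671, 0.636, 0.278]
contact_force: [0.2, -0.3, 0.5]
gripper_width: 0.996
grasp_force: 0.0
```

Run:
```python
from h import *
rel([.4757,-.1476,.0266],87,45)
c=cam('wrist','w3.png')
print(proj(c,(.475,-.161,.075)))
```

```text
d tool mm now [  2.2451  -0.6704 102.2656] in goal axes [  1.9218  -0.3932 102.2736] rotvec [0.1564 0.1809 0.0542] F [ 0.1879 -0.3369  0.5344] t 3.4
[318.3913 218.7331]
```

View pics/w3.png

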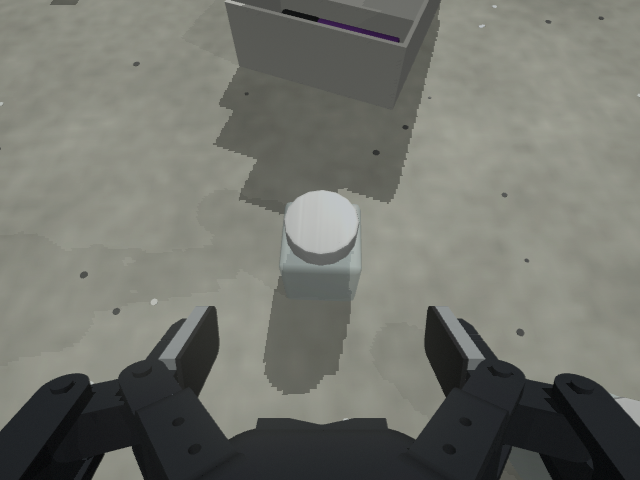

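The jar's lid is at (321,222), midway between the pads at (200,..) and (445,..). I'll advance and grip.

Call:
jog_arm:
  rows:
    - {"x":2,"y":0,"z":25,"ax":0,"ay":0,"az":0,"fingers":85}
    - {"x":0,"y":0,"z":25,"ax":0,"ay":0,"az":0,"fingers":85}
    - {"x":0,"y":0,"z":20,"ax":0,"ay":0,"az":0,"fingers":85}
    - {"x":0,"y":0,"z":16,"ax":0,"ay":0,"az":0,"fingers":85}
    - {"x":0,"y":0,"z":10,"ax":0,"ay":0,"az":0,"fingers":85}
    - {"x":0,"y":0,"z":6,"ax":0,"ay":0,"az":0,"fingers":85}
    - {"x":0,"y":0,"z":0,"ax":0,"ay":0,"az":0,"fingers":85}
    - {"x":0,"y":0,"z":0,"ax":0,"ay":0,"az":0,"fingers":85}

```text
t: 4.25
eef_pos: [0.4758, -0.1473, 0.0253]
tool_rot: [-0.263, 0.671, 0.636, 0.278]
contact_force: [-0.6, 0.6, 0.4]
gripper_width: 0.992
grasp_force: 0.0
```

Call:
jog_arm:
  rows:
    - {"x":0,"y":0,"z":0,"ax":0,"ay":0,"az":0,"fingers":40}
    - {"x":0,"y":0,"z":0,"ax":0,"ay":0,"az":0,"fingers":40}
    - {"x":0,"y":0,"z":0,"ax":0,"ay":0,"az":0,"fingers":40}
    - {"x":0,"y":0,"z":0,"ax":0,"ay":0,"az":0,"fingers":40}
    - {"x":0,"y":0,"z":0,"ax":0,"ay":0,"az":0,"fingers":40}
    - {"x":0,"y":0,"z":0,"ax":0,"ay":0,"az":0,"fingers":40}
    - {"x":0,"y":0,"z":0,"ax":0,"ay":0,"az":0,"fingers":40}
    - {"x":0,"y":0,"z":0,"ax":0,"ay":0,"az":0,"fingers":40}
  force: 50

```text
t: 5.05
eef_pos: [0.4756, -0.1467, 0.0252]
tool_rot: [-0.263, 0.67, 0.636, 0.278]
contact_force: [-1.0, -2.2, 5.7]
gripper_width: 0.583
grasp_force: 51.9
```

Call:
jog_arm:
  rows:
    - {"x":5,"y":0,"z":-5,"ax":0,"ay":0,"az":0,"fingers":40}
    - {"x":12,"y":0,"z":-12,"ax":0,"ay":0,"az":0,"fingers":40}
    - {"x":18,"y":0,"z":-18,"ax":0,"ay":0,"az":0,"fingers":40}
    - {"x":18,"y":0,"z":-18,"ax":0,"ay":0,"az":0,"fingers":40}
    - {"x":18,"y":0,"z":-18,"ax":0,"ay":0,"az":0,"fingers":40}
    - {"x":12,"y":0,"z":-12,"ax":-5.1,"ay":0,"az":5.1,"fingers":40}
    - {"x":7,"y":0,"z":-7,"ax":-5.2,"ay":0,"az":5.2,"fingers":40}
    - {"x":0,"y":0,"z":0,"ax":-5.1,"ay":0,"az":5.1,"fingers":40}

```text
t: 5.85
eef_pos: [0.476, -0.1468, 0.1542]
tool_rot: [-0.204, 0.78, 0.496, 0.323]
contact_force: [0.1, 0.4, -1.9]
gripper_width: 0.582
grasp_force: 52.1
```

Run:
```python
from h import *
print(b2w(-30,0,0),R.from_quat(np.roll(bot.get_obs()['tool_rot'],-1)).as_matrix())
h=np.degrees(BIN[1])
rel(b2w(-.03,0,.155),h,45)
rel(b2w(-.03,0,.13),h,45)
```

```text
[-12.0736 -27.0986   0.    ] [[ 0.2986  0.9054  0.3017]
 [ 0.642  -0.4245  0.6385]
 [ 0.7062  0.003  -0.708 ]]
d tool mm now [170.2324 -77.986  168.3656] in goal axes [170.1362 -76.7472 169.0308] rotvec [ 0.3303  0.0738 -0.0897] F [ 0.0816  0.3519 -1.8632] t 5.85
d tool mm now [152.5774 -78.0603 186.0659] in goal axes [152.4585 -76.7472 186.7085] rotvec [ 0.3303  0.0738 -0.0897] F [ 0.0816  0.3519 -1.8632] t 5.85
```

Call:
jog_arm:
  rows:
    - {"x":10,"y":-5,"z":12,"ax":0,"ay":0,"az":0,"fingers":40}
    - {"x":21,"y":-11,"z":25,"ax":0,"ay":0,"az":0,"fingers":40}
    - {"x":25,"y":-13,"z":31,"ax":0,"ay":0,"az":0,"fingers":40}
    - {"x":25,"y":-13,"z":31,"ax":0,"ay":0,"az":0,"fingers":40}
    - {"x":25,"y":-13,"z":31,"ax":0,"ay":0,"az":0,"fingers":40}
    - {"x":25,"y":-13,"z":31,"ax":0,"ay":0,"az":0,"fingers":40}
    - {"x":15,"y":-7,"z":18,"ax":0,"ay":0,"az":0,"fingers":40}
    - {"x":7,"y":-3,"z":8,"ax":0.3,"ay":0,"az":0,"fingers":40}

```text
t: 6.65
eef_pos: [0.5043, 0.1091, 0.1289]
tool_rot: [-0.21, 0.776, 0.501, 0.321]
contact_force: [-0.1, 0.1, -2.1]
gripper_width: 0.584
grasp_force: 52.2
```

Run:
```python
from h import *
h=np.degrees(BIN[1])
rel(b2w(.0503,0,.075),h,45)
a=cam('side');b=cam('top')
out=np.zeros((400,800,3),np.uint8)
r=lambda im,x,y,k:cv2.resize(im[y:y+200,x:x+200],None,fx=k,fy=k)
out[:,:400]=r(a['pixels'],145,100,2);out[:,400:]=r(b['pixels'],190,140,2)
cv2.imwrite('pics/p1.png',cv2.convertScaleAbs(out[:,:,::-1],alpha=1.5))
```

```text
d tool mm now [15.3817  6.0954 91.8246] in goal axes [15.5953  5.0284 91.8532] rotvec [-0.6202 -0.1169  0.2693] F [-0.118   0.0746 -2.087 ] t 6.65
```

View pics/p1.png

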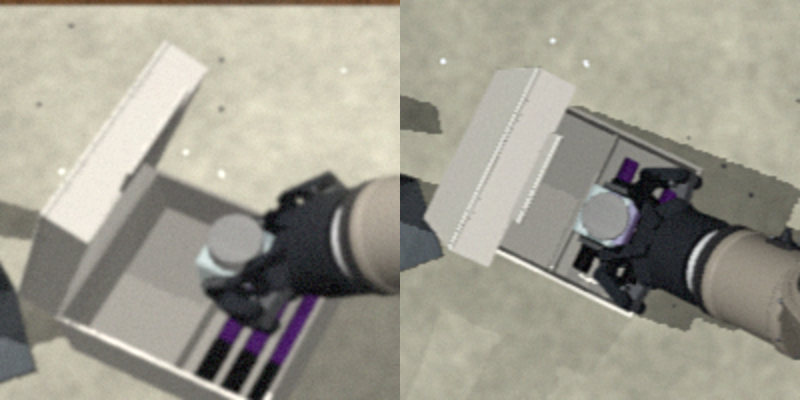

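The side view puts the jar at (235,240) and the top view at (607,215), held squarely over the divider with room in front under the lid. Moving it in.

Call:
jog_arm:
  rows:
    - {"x":2,"y":1,"z":9,"ax":-0.3,"ay":0,"az":0,"fingers":40}
    - {"x":2,"y":1,"z":14,"ax":-0.3,"ay":0,"az":0,"fingers":40}
    - {"x":2,"y":1,"z":14,"ax":0,"ay":0,"az":0.3,"fingers":40}
    - {"x":2,"y":1,"z":14,"ax":0,"ay":0,"az":0,"fingers":40}
    - {"x":2,"y":1,"z":14,"ax":0,"ay":0,"az":0,"fingers":40}
    - {"x":2,"y":0,"z":14,"ax":0,"ay":0,"az":0,"fingers":40}
    - {"x":2,"y":0,"z":9,"ax":0,"ay":0,"az":0,"fingers":40}
    - {"x":1,"y":0,"z":4,"ax":0,"ay":0,"az":0,"fingers":40}

```text
t: 7.55
eef_pos: [0.543, 0.1699, 0.0731]
tool_rot: [-0.205, 0.781, 0.494, 0.323]
contact_force: [-0.6, -0.1, -2.1]
gripper_width: 0.577
grasp_force: 52.2
```

Run:
```python
from h import *
h=np.degrees(BIN[1])
rel(b2w(.0503,0,.030),h,45)
a=cam('side');b=cam('top')
out=np.zeros((400,800,3),np.uint8)
r=lambda im,x,y,k:cv2.resize(im[y:y+200,x:x+200],None,fx=k,fy=k)
out[:,:400]=r(a['pixels'],145,100,2);out[:,400:]=r(b['pixels'],190,140,2)
cv2.imwrite('pics/p2.png',cv2.convertScaleAbs(out[:,:,::-1],alpha=1.5))
```

```text
d tool mm now [-27.2636  -4.6256  33.6185] in goal axes [-27.2352  -4.588   33.6467] rotvec [ 0.3752  0.0041 -0.3839] F [-0.5627 -0.1006 -2.0898] t 7.55
```

View pics/p2.png

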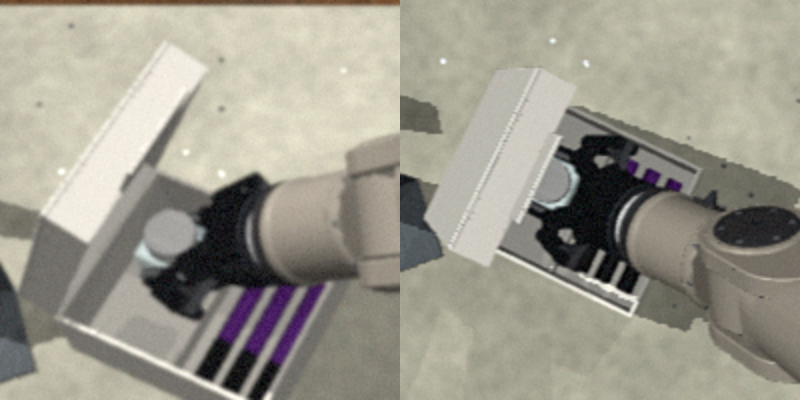

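The jar is at (173,238) in the side view and the lid hasn't moved. Lowering.

Call:
jog_arm:
  rows:
    - {"x":0,"y":-2,"z":4,"ax":0.2,"ay":0,"az":-0.2,"fingers":40}
    - {"x":-4,"y":-2,"z":6,"ax":0.2,"ay":0,"az":-0.2,"fingers":40}
    - {"x":-5,"y":0,"z":6,"ax":0,"ay":0,"az":0,"fingers":40}
    - {"x":-5,"y":0,"z":5,"ax":0,"ay":0,"az":0,"fingers":40}
    - {"x":-5,"y":0,"z":5,"ax":0,"ay":0,"az":0,"fingers":40}
    - {"x":-3,"y":0,"z":3,"ax":0,"ay":0,"az":0,"fingers":40}
    - {"x":-2,"y":0,"z":2,"ax":0,"ay":0,"az":0,"fingers":40}
    - {"x":0,"y":0,"z":0,"ax":0,"ay":0,"az":0,"fingers":40}

```text
t: 8.45
eef_pos: [0.5442, 0.1727, 0.0388]
tool_rot: [-0.211, 0.777, 0.501, 0.318]
contact_force: [-0.2, -0.1, -1.8]
gripper_width: 0.58
grasp_force: 52.2
```

Call:
jog_arm:
  rows:
    - {"x":-0.7,"y":0,"z":0.7,"ax":0,"ay":0,"az":0,"fingers":40}
    - {"x":-0.7,"y":0,"z":0.7,"ax":0,"ay":0,"az":0,"fingers":40}
    - {"x":-0.4,"y":0,"z":0.4,"ax":0,"ay":0,"az":0,"fingers":40}
    - {"x":-0.4,"y":0,"z":0.4,"ax":0,"ay":0,"az":0,"fingers":40}
    - {"x":-0.4,"y":0,"z":0.4,"ax":0,"ay":0,"az":0,"fingers":40}
    - {"x":0,"y":0,"z":0,"ax":0,"ay":0,"az":0,"fingers":40}
    - {"x":0,"y":0,"z":0,"ax":0,"ay":0,"az":0,"fingers":40}
    - {"x":0,"y":0,"z":0,"ax":0,"ay":0,"az":0,"fingers":40}

```text
t: 9.25
eef_pos: [0.5446, 0.1722, 0.036]
tool_rot: [-0.211, 0.777, 0.501, 0.318]
contact_force: [-0.3, 0.1, -0.8]
gripper_width: 0.582
grasp_force: 52.2
```

Call:
jog_arm:
  rows:
    - {"x":-1,"y":0,"z":1,"ax":0,"ay":0,"az":0,"fingers":40}
    - {"x":-1,"y":0,"z":1,"ax":0,"ay":0,"az":0,"fingers":40}
    - {"x":-0.7,"y":0,"z":0.7,"ax":0,"ay":0,"az":0,"fingers":40}
    - {"x":-0.4,"y":0,"z":0.4,"ax":0,"ay":0,"az":0,"fingers":40}
    - {"x":-0.4,"y":0,"z":0.4,"ax":0,"ay":0,"az":0,"fingers":40}
    - {"x":0,"y":0,"z":0,"ax":0,"ay":0,"az":0,"fingers":40}
    - {"x":0,"y":0,"z":0,"ax":0,"ay":0,"az":0,"fingers":40}
    - {"x":0,"y":0,"z":0,"ax":0,"ay":0,"az":0,"fingers":40}

```text
t: 10.05
eef_pos: [0.5453, 0.1713, 0.0319]
tool_rot: [-0.212, 0.777, 0.502, 0.317]
contact_force: [-0.1, -0.6, -1.7]
gripper_width: 0.582
grasp_force: 52.2
```

Call:
jog_arm:
  rows:
    - {"x":-0.4,"y":0,"z":0.4,"ax":0,"ay":0,"az":0,"fingers":40}
    - {"x":-0.4,"y":0,"z":0.4,"ax":0,"ay":0,"az":0,"fingers":40}
    - {"x":0,"y":0,"z":0,"ax":0,"ay":0,"az":0,"fingers":40}
    - {"x":0,"y":0,"z":0,"ax":0,"ay":0,"az":0,"fingers":40}
    - {"x":0,"y":0,"z":0,"ax":0,"ay":0,"az":0,"fingers":40}
    - {"x":0,"y":0,"z":0,"ax":0,"ay":0,"az":0,"fingers":40}
    - {"x":0,"y":0,"z":0,"ax":0,"ay":0,"az":0,"fingers":40}
    - {"x":0,"y":0,"z":0,"ax":0,"ay":0,"az":0,"fingers":40}

```text
t: 10.85
eef_pos: [0.5455, 0.1711, 0.0309]
tool_rot: [-0.212, 0.777, 0.502, 0.317]
contact_force: [1.1, -0.1, -1.3]
gripper_width: 0.581
grasp_force: 52.2
```

Run:
```python
from h import *
h=np.degrees(BIN[1])
rel(b2w(.0503,0,.0292),h,45)
M=R.from_quat(np.roll(bot.get_obs()['tool_rot'],-1)).as_matrix();print(M, bot.get_obs()['q'])
```

```text
d tool mm now [ 0.5029 -6.2856  2.9979] in goal axes [ 0.4802 -6.3402  2.8844] rotvec [-1.0468  0.2174  0.105 ] F [ 1.0898 -0.1095 -1.3382] t 10.85
[[ 0.2962  0.9134  0.2791]
 [ 0.645  -0.4068  0.6469]
 [ 0.7044 -0.0116 -0.7097]] [ 0.6197  0.8171 -0.8205  2.1823 -1.366   0.1698  0.9885]
```

Call:
jog_arm:
  rows:
    - {"x":-0.4,"y":0,"z":0.4,"ax":0,"ay":0,"az":0,"fingers":40}
    - {"x":-0.4,"y":0,"z":0.4,"ax":0,"ay":0,"az":0,"fingers":40}
    - {"x":0,"y":0,"z":0,"ax":0,"ay":0,"az":0,"fingers":40}
    - {"x":0,"y":0,"z":0,"ax":0,"ay":0,"az":0,"fingers":40}
    - {"x":0,"y":0,"z":0,"ax":0,"ay":0,"az":0,"fingers":40}
    - {"x":0,"y":0,"z":0,"ax":0,"ay":0,"az":0,"fingers":40}
    - {"x":0,"y":0,"z":0,"ax":0,"ay":0,"az":0,"fingers":40}
    - {"x":0,"y":0,"z":0,"ax":0,"ay":0,"az":0,"fingers":40}

```text
t: 11.65
eef_pos: [0.5456, 0.1709, 0.0299]
tool_rot: [-0.212, 0.777, 0.502, 0.316]
contact_force: [-1.1, 0.3, -1.8]
gripper_width: 0.58
grasp_force: 52.2
```

Call:
jog_arm:
  rows:
    - {"x":-0.4,"y":0,"z":0.4,"ax":0,"ay":0,"az":0,"fingers":40}
    - {"x":-0.4,"y":0,"z":0.4,"ax":0,"ay":0,"az":0,"fingers":40}
    - {"x":0,"y":0,"z":0,"ax":0,"ay":0,"az":0,"fingers":40}
    - {"x":0,"y":0,"z":0,"ax":0,"ay":0,"az":0,"fingers":40}
    - {"x":0,"y":0,"z":0,"ax":0,"ay":0,"az":0,"fingers":40}
    - {"x":0,"y":0,"z":0,"ax":0,"ay":0,"az":0,"fingers":40}
    - {"x":0,"y":0,"z":0,"ax":0,"ay":0,"az":0,"fingers":40}
    - {"x":0,"y":0,"z":0,"ax":0,"ay":0,"az":0,"fingers":40}

```text
t: 12.45
eef_pos: [0.5458, 0.1711, 0.0295]
tool_rot: [-0.213, 0.776, 0.502, 0.317]
contact_force: [-3.1, -2.3, 5.7]
gripper_width: 0.583
grasp_force: 52.9
```

Run:
```python
from h import *
o=bot.get_obs();print(o['q'],o['contact_force'],o['eef_pos'])
```

```text
[ 0.619   0.8208 -0.8188  2.1806 -1.366   0.1706  0.9919] [-3.1309 -2.3255  5.7342] [0.5458 0.1711 0.0295]
```

The jar has touched the floor: the vertical force jumped about 7.5 N at the expected height. Releasing it.

Call:
jog_arm:
  rows:
    - {"x":0,"y":0,"z":0,"ax":0,"ay":0,"az":0,"fingers":56}
    - {"x":0,"y":0,"z":0,"ax":0,"ay":0,"az":0,"fingers":60}
    - {"x":0,"y":0,"z":0,"ax":0,"ay":0,"az":0,"fingers":70}
    - {"x":0,"y":0,"z":0,"ax":0,"ay":0,"az":0,"fingers":75}
    - {"x":0,"y":0,"z":0,"ax":0,"ay":0,"az":0,"fingers":75}
    - {"x":0,"y":0,"z":0,"ax":0,"ay":0,"az":0,"fingers":75}
    - {"x":0,"y":0,"z":0,"ax":0,"ay":0,"az":0,"fingers":75}
    - {"x":0,"y":0,"z":0,"ax":0,"ay":0,"az":0,"fingers":75}

```text
t: 13.25
eef_pos: [0.5458, 0.1707, 0.029]
tool_rot: [-0.212, 0.777, 0.502, 0.316]
contact_force: [0.3, -0.0, 0.4]
gripper_width: 0.88
grasp_force: 0.0
```

Run:
```python
from h import *
o=bot.get_obs();print(o['q'],o['contact_force'],o['eef_pos'],o['gripper_width'])
h=np.degrees(BIN[1]);rel(b2w(-.08,0,.16),h,45)
```

```text
[ 0.6189  0.8212 -0.8182  2.1807 -1.366   0.1698  0.9919] [ 0.2671 -0.0209  0.448 ] [0.5458 0.1707 0.029 ] 0.880133827206958
d tool mm now [   1.6432  -10.2999 -182.763 ] in goal axes [   2.3683   -6.7721 -182.9198] rotvec [-1.1066  0.2319  0.1002] F [ 0.2671 -0.0209  0.448 ] t 13.25
```

Call:
jog_arm:
  rows:
    - {"x":0,"y":0,"z":-5,"ax":0,"ay":0,"az":0,"fingers":75}
    - {"x":0,"y":0,"z":-12,"ax":0,"ay":0,"az":0,"fingers":75}
    - {"x":0,"y":0,"z":-20,"ax":0,"ay":0,"az":0,"fingers":75}
    - {"x":0,"y":0,"z":-30,"ax":0,"ay":0,"az":0,"fingers":75}
    - {"x":0,"y":0,"z":-35,"ax":0,"ay":0,"az":0,"fingers":75}
    - {"x":0,"y":0,"z":-35,"ax":0,"ay":0,"az":0,"fingers":75}
    - {"x":0,"y":0,"z":-30,"ax":0,"ay":0,"az":0,"fingers":75}
    - {"x":0,"y":0,"z":-17,"ax":0,"ay":0,"az":0,"fingers":75}

```text
t: 14.05
eef_pos: [0.4943, 0.0498, 0.1613]
tool_rot: [-0.211, 0.777, 0.502, 0.316]
contact_force: [0.4, 0.7, -0.2]
gripper_width: 0.881
grasp_force: 0.0
```

Run:
```python
from h import *
o=bot.get_obs();print(o['q'],o['contact_force'],o['eef_pos'],o['gripper_width'])
a=cam('side');w=cam('wrist')
out=np.zeros((480,800,3),np.uint8)
out[:400,:400]=cv2.resize(a['pixels'][100:300,145:345],None,fx=2,fy=2);out[:300,400:]=cv2.resize(w['pixels'],(400,300))
cv2.imwrite('pics/p3.png',cv2.convertScaleAbs(out[:,:,::-1],alpha=1.5))
# vertical tool over lid's far side
h=np.degrees(BIN[1])
rel(b2w(-.08,0,.34),h,0); print(b2w(.12,0,.23),b2w(.07,0,.22),b2w(-.05,0,.103))
```

```text
[ 0.6879  0.3914 -0.5258  2.2187 -1.0214  0.6835  0.6379] [ 0.4134  0.6985 -0.1971] [0.4943 0.0498 0.1613] 0.8805149776129036
d tool mm now [ 128.3726  -13.2075 -124.6403] in goal axes [   3.4748  -11.6397 -179.0017] rotvec [ -0.7605 -44.6832   0.4586] F [-0.0848 -0.5358 -1.5   ] t 14.15
[0.57   0.2392 0.23  ] [0.549  0.1938 0.22  ] [0.4986 0.0849 0.103 ]
```

View pics/p3.png

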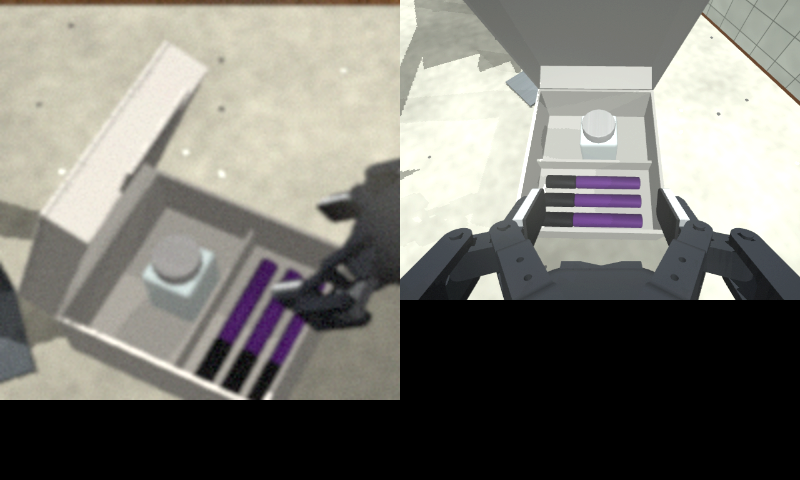

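The jar stands upright in the middle of the rear compartment (wrist view (598,135)) and the lid is still open. Next I'll raise the arm, shut the fingers, turn the tool vertical and go round behind the lid.

Call:
jog_arm:
  rows:
    - {"x":15,"y":0,"z":-15,"ax":0,"ay":0,"az":0,"fingers":0}
    - {"x":25,"y":0,"z":-25,"ax":0,"ay":0,"az":0,"fingers":0}
    - {"x":28,"y":0,"z":-28,"ax":0,"ay":0,"az":0,"fingers":0}
    - {"x":28,"y":-6,"z":-28,"ax":0,"ay":0,"az":0,"fingers":0}
    - {"x":25,"y":-6,"z":-25,"ax":0,"ay":-5,"az":0,"fingers":0}
    - {"x":7,"y":0,"z":-7,"ax":0,"ay":-7,"az":0,"fingers":0}
    - {"x":0,"y":0,"z":0,"ax":0,"ay":-7.5,"az":0,"fingers":0}
    - {"x":0,"y":0,"z":0,"ax":0,"ay":-7.5,"az":0,"fingers":0}

```text
t: 14.95
eef_pos: [0.4866, 0.0576, 0.3413]
tool_rot: [-0.087, 0.829, 0.538, 0.125]
contact_force: [-0.6, 0.0, -0.7]
gripper_width: -0.001
grasp_force: 0.0
```

Call:
jog_arm:
  rows:
    - {"x":0,"y":0,"z":0,"ax":0,"ay":-7.5,"az":0,"fingers":0}
    - {"x":0,"y":0,"z":0,"ax":0,"ay":-7,"az":0,"fingers":0}
    - {"x":0,"y":0,"z":0,"ax":0,"ay":-3.5,"az":0,"fingers":0}
    - {"x":0,"y":0,"z":0,"ax":0,"ay":0,"az":0,"fingers":0}
    - {"x":0,"y":0,"z":0,"ax":0,"ay":0,"az":0,"fingers":0}
    - {"x":0,"y":0,"z":0,"ax":0,"ay":0,"az":0,"fingers":0}
    - {"x":0,"y":0,"z":0,"ax":0,"ay":0,"az":0,"fingers":0}
    - {"x":0,"y":0,"z":0,"ax":0,"ay":0,"az":0,"fingers":0}

```text
t: 15.75
eef_pos: [0.4862, 0.0562, 0.3407]
tool_rot: [-0.004, 0.839, 0.544, -0.005]
contact_force: [-0.6, -0.6, -0.5]
gripper_width: 0.003
grasp_force: 0.0
```

Run:
```python
from h import *
o=bot.get_obs();print(o['q'],o['eef_pos'],o['gripper_width'])
h=np.degrees(BIN[1]);rel(b2w(.13,0,.34),h,0)
```

```text
[ 0.3302  0.1299 -0.6213  1.7985  0.074   1.25   -0.7314] [0.4862 0.0562 0.3407] 0.0029367230620750266
d tool mm now [211.2423   2.0545  -0.1381] in goal axes [211.2499  -0.7518   0.6732] rotvec [-0.7121  0.2178  0.7602] F [-0.5613 -0.5864 -0.5021] t 15.75
```

Call:
jog_arm:
  rows:
    - {"x":15,"y":0,"z":0,"ax":-0.7,"ay":0,"az":0.7,"fingers":0}
    - {"x":30,"y":0,"z":0,"ax":0,"ay":0,"az":0,"fingers":0}
    - {"x":35,"y":0,"z":0,"ax":0,"ay":0,"az":0,"fingers":0}
    - {"x":35,"y":0,"z":0,"ax":0,"ay":0,"az":0,"fingers":0}
    - {"x":35,"y":0,"z":0,"ax":0,"ay":0,"az":0,"fingers":0}
    - {"x":30,"y":0,"z":0,"ax":0,"ay":0,"az":0,"fingers":0}
    - {"x":20,"y":0,"z":0,"ax":0,"ay":0,"az":0,"fingers":0}
    - {"x":11,"y":0,"z":0,"ax":0,"ay":0,"az":0,"fingers":0}

```text
t: 16.55
eef_pos: [0.5744, 0.2503, 0.3395]
tool_rot: [0.0, 0.842, 0.54, -0.002]
contact_force: [-0.2, -0.3, -0.5]
gripper_width: -0.001
grasp_force: 0.0
```

Call:
jog_arm:
  rows:
    - {"x":0,"y":0,"z":10,"ax":0,"ay":0,"az":0,"fingers":0}
    - {"x":0,"y":0,"z":20,"ax":0,"ay":0,"az":0,"fingers":0}
    - {"x":0,"y":0,"z":25,"ax":0,"ay":0,"az":0,"fingers":0}
    - {"x":0,"y":0,"z":25,"ax":0,"ay":0,"az":0,"fingers":0}
    - {"x":0,"y":0,"z":20,"ax":0,"ay":0,"az":0,"fingers":0}
    - {"x":0,"y":0,"z":15,"ax":0,"ay":0,"az":0,"fingers":0}
    - {"x":0,"y":0,"z":5,"ax":0,"ay":0,"az":0,"fingers":0}
    - {"x":0,"y":0,"z":0,"ax":0,"ay":0,"az":0,"fingers":0}

```text
t: 17.35
eef_pos: [0.5738, 0.2476, 0.2194]
tool_rot: [0.001, 0.842, 0.539, -0.002]
contact_force: [-0.9, 0.1, 0.2]
gripper_width: 0.003
grasp_force: 0.0
```

Run:
```python
from h import *
o=bot.get_obs();print(o['q'],o['eef_pos'],o['gripper_width'])
h=np.degrees(BIN[1]);rel(b2w(.088,0,.218),h,0)
```

```text
[-0.0332  0.4868 -0.6514  1.6558  0.3237  1.1136 -1.2058] [0.5738 0.2476 0.2194] 0.0028656538093700715
d tool mm now [-41.2272  -0.0607   1.6151] in goal axes [-41.2346   0.0205   1.4134] rotvec [-0.0361  0.2803  0.1142] F [-0.8564  0.0865  0.1976] t 17.35
```

Call:
jog_arm:
  rows:
    - {"x":-8,"y":0,"z":0,"ax":0,"ay":0,"az":0,"fingers":0}
    - {"x":-10,"y":0,"z":0,"ax":0,"ay":0,"az":0,"fingers":0}
    - {"x":-7,"y":0,"z":0,"ax":0,"ay":0,"az":0,"fingers":0}
    - {"x":-4,"y":0,"z":0,"ax":0,"ay":0,"az":0,"fingers":0}
    - {"x":-3,"y":0,"z":0,"ax":0,"ay":0,"az":0,"fingers":0}
    - {"x":-3,"y":0,"z":0,"ax":0,"ay":0,"az":0,"fingers":0}
    - {"x":-3,"y":0,"z":0.5,"ax":0,"ay":0,"az":0,"fingers":0}
    - {"x":-3,"y":0,"z":0.5,"ax":0,"ay":0,"az":0,"fingers":0}

```text
t: 18.15
eef_pos: [0.5568, 0.2112, 0.219]
tool_rot: [0.001, 0.842, 0.54, -0.002]
contact_force: [-0.2, -0.2, -0.2]
gripper_width: 0.001
grasp_force: 0.0
```

Call:
jog_arm:
  rows:
    - {"x":-3,"y":0,"z":0.5,"ax":0,"ay":0,"az":0,"fingers":0}
    - {"x":-3,"y":0,"z":0.7,"ax":0,"ay":0,"az":0,"fingers":0}
    - {"x":-3,"y":0,"z":0.7,"ax":0,"ay":0,"az":0,"fingers":0}
    - {"x":-3,"y":0,"z":0.8,"ax":0,"ay":0,"az":0,"fingers":0}
    - {"x":-3,"y":0,"z":0.8,"ax":0,"ay":0,"az":0,"fingers":0}
    - {"x":-3,"y":0,"z":0.8,"ax":0,"ay":0,"az":0,"fingers":0}
    - {"x":-3,"y":0,"z":0.9,"ax":0,"ay":0,"az":0,"fingers":0}
    - {"x":-3,"y":0,"z":1,"ax":0,"ay":0,"az":0,"fingers":0}

```text
t: 18.95
eef_pos: [0.5467, 0.1891, 0.2129]
tool_rot: [0.001, 0.842, 0.54, -0.002]
contact_force: [-0.1, 2.2, 2.2]
gripper_width: -0.0
grasp_force: 1.3
```

Run:
```python
from h import *
o=bot.get_obs();print(o['eef_pos'],o['contact_force'])
h=np.degrees(BIN[1]);rel(b2w(.062,0,.212),h,0)
a=cam('side');b=cam('top')
out=np.zeros((400,800,3),np.uint8)
r=lambda im,x,y,k:cv2.resize(im[y:y+200,x:x+200],None,fx=k,fy=k)
out[:,:400]=r(a['pixels'],145,100,2);out[:,400:]=r(b['pixels'],190,140,2)
cv2.imwrite('pics/p4.png',cv2.convertScaleAbs(out[:,:,::-1],alpha=1.5))
```

```text
[0.5467 0.1891 0.2129] [-0.0721  2.2491  2.1742]
d tool mm now [-2.7703  0.1251  0.9274] in goal axes [-2.7736  0.1325  0.9162] rotvec [-0.0151  0.2327  0.1577] F [-0.0721  2.2491  2.1742] t 18.95
```

View pics/p4.png

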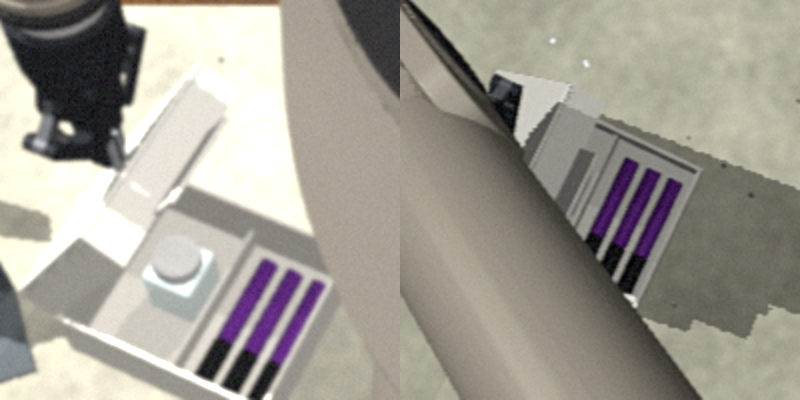

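The fingertip is pressing on the lid's outer face (side view (120,160)) with about 3 N, and the lid is turning. I'll keep following the arc.

Call:
jog_arm:
  rows:
    - {"x":-4,"y":0,"z":1.3,"ax":0,"ay":0,"az":0,"fingers":0}
    - {"x":-4,"y":0,"z":1.5,"ax":0,"ay":0,"az":0,"fingers":0}
    - {"x":-4,"y":0,"z":1.6,"ax":0,"ay":0,"az":0,"fingers":0}
    - {"x":-4,"y":0,"z":1.7,"ax":0,"ay":0,"az":0,"fingers":0}
    - {"x":-4,"y":0,"z":1.8,"ax":0,"ay":0,"az":0,"fingers":0}
    - {"x":-4,"y":0,"z":1.9,"ax":0,"ay":0,"az":0,"fingers":0}
    - {"x":-3.8,"y":0,"z":2,"ax":0,"ay":0,"az":0,"fingers":0}
    - {"x":-3.7,"y":0,"z":2.1,"ax":0,"ay":0,"az":0,"fingers":0}

```text
t: 19.85
eef_pos: [0.5334, 0.1604, 0.1989]
tool_rot: [0.001, 0.842, 0.54, -0.002]
contact_force: [-0.2, 1.7, 0.7]
gripper_width: 0.001
grasp_force: 1.0
```

Call:
jog_arm:
  rows:
    - {"x":-3.3,"y":0,"z":2,"ax":0,"ay":0,"az":0,"fingers":0}
    - {"x":-3.3,"y":0,"z":2.1,"ax":0,"ay":0,"az":0,"fingers":0}
    - {"x":-3.2,"y":0,"z":2.2,"ax":0,"ay":0,"az":0,"fingers":0}
    - {"x":-3.1,"y":0,"z":2.2,"ax":0,"ay":0,"az":0,"fingers":0}
    - {"x":-3.1,"y":0,"z":2.3,"ax":0,"ay":0,"az":0,"fingers":0}
    - {"x":-3,"y":0,"z":2.4,"ax":0,"ay":0,"az":0,"fingers":0}
    - {"x":-3,"y":0,"z":2.5,"ax":0,"ay":0,"az":0,"fingers":0}
    - {"x":-3,"y":0,"z":2.6,"ax":0,"ay":0,"az":0,"fingers":0}

```text
t: 20.65
eef_pos: [0.5231, 0.1376, 0.1807]
tool_rot: [0.001, 0.842, 0.54, -0.002]
contact_force: [-0.8, 0.3, 2.5]
gripper_width: -0.005
grasp_force: 1.1
```

Run:
```python
from h import *
h=np.degrees(BIN[1]);rel(b2w(-.0124,0,.1584),h,0)
rel(b2w(-.0285,0,.132),h,0)
print(bot.get_obs()['q'])
```

```text
d tool mm now [-20.3735  -0.1792  22.431 ] in goal axes [-20.4674  -0.1283  22.3458] rotvec [-0.0103  0.239   0.154 ] F [-0.8499  0.296   2.5412] t 20.65
d tool mm now [-36.3632  -0.2175  48.8979] in goal axes [-36.5674  -0.1283  48.7458] rotvec [-0.0103  0.239   0.154 ] F [-0.8499  0.296   2.5412] t 20.65
[ 0.1538  0.3902 -0.6547  1.8917  0.2901  0.9583 -1.0648]
```

Call:
jog_arm:
  rows:
    - {"x":-2.8,"y":0,"z":2.6,"ax":0,"ay":0,"az":0,"fingers":0}
    - {"x":-2.7,"y":0,"z":2.7,"ax":0,"ay":0,"az":0,"fingers":0}
    - {"x":-2.6,"y":0,"z":2.7,"ax":0,"ay":0,"az":0,"fingers":0}
    - {"x":-2.6,"y":0,"z":2.8,"ax":0,"ay":0,"az":0,"fingers":0}
    - {"x":-2.5,"y":0,"z":2.9,"ax":0,"ay":0,"az":0,"fingers":0}
    - {"x":-2.4,"y":0,"z":2.9,"ax":0,"ay":0,"az":0,"fingers":0}
    - {"x":-2.4,"y":0,"z":2.9,"ax":0,"ay":0,"az":0,"fingers":0}
    - {"x":-2.4,"y":0,"z":2.9,"ax":0,"ay":0,"az":0,"fingers":0}

```text
t: 21.45
eef_pos: [0.5146, 0.1191, 0.1584]
tool_rot: [0.001, 0.842, 0.54, -0.002]
contact_force: [-0.6, 0.3, 2.4]
gripper_width: 0.002
grasp_force: 1.0
```

Call:
jog_arm:
  rows:
    - {"x":-2.2,"y":0,"z":3.1,"ax":0,"ay":0,"az":0,"fingers":0}
    - {"x":-2.2,"y":0,"z":3.2,"ax":0,"ay":0,"az":0,"fingers":0}
    - {"x":-2.1,"y":0,"z":3.2,"ax":0,"ay":0,"az":0,"fingers":0}
    - {"x":-2,"y":0,"z":3.3,"ax":0,"ay":0,"az":0,"fingers":0}
    - {"x":-2,"y":0,"z":3.3,"ax":0,"ay":0,"az":0,"fingers":0}
    - {"x":-1.9,"y":0,"z":3.4,"ax":0,"ay":0,"az":0,"fingers":0}
    - {"x":-1.9,"y":0,"z":3.4,"ax":0,"ay":0,"az":0,"fingers":0}
    - {"x":-1.8,"y":0,"z":3.4,"ax":0,"ay":0,"az":0,"fingers":0}

```text
t: 22.25
eef_pos: [0.5078, 0.1045, 0.1321]
tool_rot: [0.001, 0.842, 0.54, -0.002]
contact_force: [-0.7, -0.5, 1.3]
gripper_width: 0.003
grasp_force: 0.9
```

Run:
```python
from h import *
h=np.degrees(BIN[1]);rel(b2w(-.039,0,.103),h,0)
print(bot.get_obs()['q'])
```

```text
d tool mm now [-10.5296  -0.1376  29.1301] in goal axes [-10.6422  -0.1162  29.0892] rotvec [-0.0159  0.2211  0.1596] F [-0.713  -0.4611  1.3002] t 22.25
[ 0.1876  0.4183 -0.6293  1.9841  0.3293  0.8431 -1.0541]
```

Call:
jog_arm:
  rows:
    - {"x":-1.5,"y":0,"z":3.2,"ax":0,"ay":0,"az":0,"fingers":0}
    - {"x":-1.5,"y":0,"z":3,"ax":0,"ay":0,"az":0,"fingers":0}
    - {"x":-1.3,"y":0,"z":3,"ax":0,"ay":0,"az":0,"fingers":0}
    - {"x":-1.2,"y":0,"z":2.8,"ax":0,"ay":0,"az":0,"fingers":0}
    - {"x":-1,"y":0,"z":2.5,"ax":0,"ay":0,"az":0,"fingers":0}
    - {"x":-0.8,"y":0,"z":2.2,"ax":0,"ay":0,"az":0,"fingers":0}
    - {"x":-0.6,"y":0,"z":1.8,"ax":0,"ay":0,"az":0,"fingers":0}
    - {"x":-0.5,"y":0,"z":1.5,"ax":0,"ay":0,"az":0,"fingers":0}

```text
t: 23.05
eef_pos: [0.5044, 0.0969, 0.1123]
tool_rot: [0.001, 0.842, 0.54, -0.002]
contact_force: [-0.1, 1.1, 0.5]
gripper_width: 0.0
grasp_force: 0.6
```

Call:
jog_arm:
  rows:
    - {"x":-0.4,"y":0,"z":1,"ax":0,"ay":0,"az":0,"fingers":0}
    - {"x":-0.3,"y":0,"z":1,"ax":0,"ay":0,"az":0,"fingers":0}
    - {"x":-0.3,"y":0,"z":1,"ax":0,"ay":0,"az":0,"fingers":0}
    - {"x":-0.3,"y":0,"z":1,"ax":0,"ay":0,"az":0,"fingers":0}
    - {"x":-0.3,"y":0,"z":1,"ax":0,"ay":0,"az":0,"fingers":0}
    - {"x":-0.3,"y":0,"z":0.8,"ax":0,"ay":0,"az":0,"fingers":0}
    - {"x":0,"y":0,"z":0.8,"ax":0,"ay":0,"az":0,"fingers":0}
    - {"x":0,"y":0,"z":0.6,"ax":0,"ay":0,"az":0,"fingers":0}

```text
t: 23.85
eef_pos: [0.5034, 0.0947, 0.1051]
tool_rot: [0.001, 0.842, 0.54, -0.002]
contact_force: [-0.3, 0.1, 0.6]
gripper_width: 0.001
grasp_force: 0.8
```

Call:
jog_arm:
  rows:
    - {"x":0,"y":0,"z":0.4,"ax":0,"ay":0,"az":0,"fingers":0}
    - {"x":0,"y":0,"z":0.4,"ax":0,"ay":0,"az":0,"fingers":0}
    - {"x":0,"y":0,"z":0.4,"ax":0,"ay":0,"az":0,"fingers":0}
    - {"x":0,"y":0,"z":0.4,"ax":0,"ay":0,"az":0,"fingers":0}
    - {"x":0,"y":0,"z":0.2,"ax":0,"ay":0,"az":0,"fingers":0}
    - {"x":0,"y":0,"z":0,"ax":0,"ay":0,"az":0,"fingers":0}
    - {"x":0,"y":0,"z":0,"ax":0,"ay":0,"az":0,"fingers":0}
    - {"x":0,"y":0,"z":0,"ax":0,"ay":0,"az":0,"fingers":0}

```text
t: 24.65
eef_pos: [0.5035, 0.0954, 0.1034]
tool_rot: [0.001, 0.842, 0.54, -0.002]
contact_force: [-0.2, 0.3, -0.3]
gripper_width: 0.001
grasp_force: 0.1
```

Call:
jog_arm:
  rows:
    - {"x":0,"y":0,"z":0.3,"ax":0,"ay":0,"az":0,"fingers":0}
    - {"x":0,"y":0,"z":0.3,"ax":0,"ay":0,"az":0,"fingers":0}
    - {"x":0,"y":0,"z":0.2,"ax":0,"ay":0,"az":0,"fingers":0}
    - {"x":0,"y":0,"z":0,"ax":0,"ay":0,"az":0,"fingers":0}
    - {"x":0,"y":0,"z":0,"ax":0,"ay":0,"az":0,"fingers":0}
    - {"x":0,"y":0,"z":0,"ax":0,"ay":0,"az":0,"fingers":0}
    - {"x":0,"y":0,"z":0,"ax":0,"ay":0,"az":0,"fingers":0}
    - {"x":0,"y":0,"z":0,"ax":0,"ay":0,"az":0,"fingers":0}

```text
t: 25.45
eef_pos: [0.5035, 0.0953, 0.1031]
tool_rot: [0.001, 0.842, 0.54, -0.002]
contact_force: [-2.3, 0.1, 6.6]
gripper_width: 0.001
grasp_force: 3.0
```

The tip stalled at z = 0.1031 with 6.6 N, so the lid is seated. I'll press once more lightly, then lift off.

Call:
jog_arm:
  rows:
    - {"x":0,"y":0,"z":0.4,"ax":0,"ay":0,"az":0,"fingers":0}
    - {"x":0,"y":0,"z":0.3,"ax":0,"ay":0,"az":0,"fingers":0}
    - {"x":0,"y":0,"z":0,"ax":0,"ay":0,"az":0,"fingers":0}
    - {"x":0,"y":0,"z":0,"ax":0,"ay":0,"az":0,"fingers":0}
    - {"x":0,"y":0,"z":0,"ax":0,"ay":0,"az":0,"fingers":0}
    - {"x":0,"y":0,"z":0,"ax":0,"ay":0,"az":0,"fingers":0}
    - {"x":0,"y":0,"z":0,"ax":0,"ay":0,"az":0,"fingers":0}
    - {"x":0,"y":0,"z":0,"ax":0,"ay":0,"az":0,"fingers":0}

```text
t: 26.25
eef_pos: [0.5036, 0.0953, 0.103]
tool_rot: [0.001, 0.842, 0.54, -0.002]
contact_force: [-4.3, -1.7, 12.9]
gripper_width: -0.001
grasp_force: 6.5
```

Call:
jog_arm:
  rows:
    - {"x":0,"y":0,"z":-2,"ax":0,"ay":0,"az":0,"fingers":0}
    - {"x":0,"y":0,"z":-8,"ax":0,"ay":0,"az":0,"fingers":0}
    - {"x":0,"y":0,"z":-20,"ax":0,"ay":0,"az":0,"fingers":0}
    - {"x":0,"y":0,"z":-30,"ax":0,"ay":0,"az":0,"fingers":0}
    - {"x":0,"y":0,"z":-35,"ax":0,"ay":0,"az":0,"fingers":0}
    - {"x":0,"y":0,"z":-35,"ax":0,"ay":0,"az":0,"fingers":0}
    - {"x":0,"y":0,"z":-20,"ax":0,"ay":0,"az":0,"fingers":0}
    - {"x":0,"y":0,"z":0,"ax":0,"ay":0,"az":0,"fingers":0}

```text
t: 27.05
eef_pos: [0.5056, 0.0965, 0.2554]
tool_rot: [0.002, 0.842, 0.54, 0.001]
contact_force: [-0.1, -0.2, -1.7]
gripper_width: -0.003
grasp_force: 0.0
```

Run:
```python
from h import *
print(bot.get_obs()['contact_force'],bot.get_obs()['eef_pos'])
a=cam('side');w=cam('wrist')
out=np.zeros((480,800,3),np.uint8)
out[:300,:400]=cv2.resize(a['pixels'],(400,300));out[:300,400:]=cv2.resize(w['pixels'],(400,300))
cv2.imwrite('pics/p5.png',cv2.convertScaleAbs(out[:300,:,::-1],alpha=1.4))
```

```text
[-0.1274 -0.2031 -1.7168] [0.5056 0.0965 0.2554]
```

View pics/p5.png

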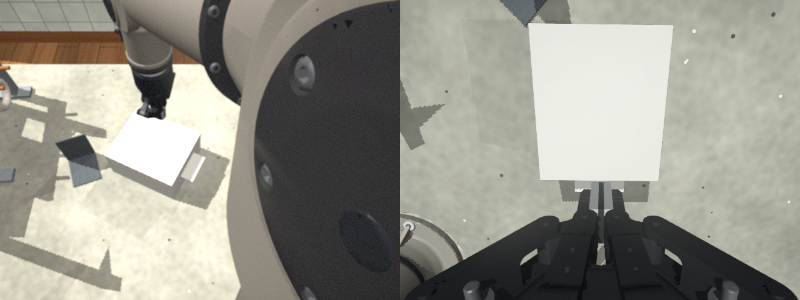

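The lid is fully closed (flat white top at (155,145) in the side view), the bookend hasn't moved, and the robot is clear of everything.

```bash
python3 -c "
from station import bot
print(bot.hand_in())"
```

```text
the job is handed in; nothing more can be done
None
```

The square jar is upright on the rear compartment floor, released while the lid was open; the lid was then lowered gently until fully closed, the round jar and bookend were not touched, and the job was handed in at about 27 s.

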